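# Sweep brass tenon rings through the gate of a sorting board

### The job

Two brass rings and one black ring lie loose on the white deck of the sorting board. With the fingertips, sweep the two brass rings along the deck and through the narrow gate, one at a time, so that each drops into the slot behind it. Only push them lightly, never pinch or lift a ring; leave the black ring lying where it is, and leave the things around the board alone.

Things in the scene. Friction and masses are not known exactly. Their poses are not given: they have to be found in the camera images.
- tray: Sorting board, fixed, 254 (x) by 250 (y) mm. Origin on the desk surface; x points level from the deck through the gate to the slot (roughly away from the robot), y left, z up. In its frame, mm: white deck at z = 40, from x = -125 to the gate, y = -119 to 119; wooden rims above the deck: 10 high at the near end, 14 at the sides.
- gate (a point): Middle of the gate at deck height. The gate: opening 48 mm wide (board y = -24 to 24) in an aluminium wall, x = 49 to 55, 14 high above the deck, open above. Two aluminium fences, 14 high, funnel to it from (8, +-74) to (50, +-24). The deck drops off sharply at x = 55, flush with the gate's far side. Axes as the board's.
- slot (a point): Middle of the slot's floor, axes as the board's. Open-topped slot behind the gate, board x = 55 to 117, y = -60 to 60 mm, floor at z = 4, end wall up to z = 54. A ring pushed until its centre is past the drop at x = 55 tips in by itself; one may lie on or lean on another.
- brass_ring_a_center (a point): Centre of one of the two like brass rings, 9 mm high, 34 mm outer and 25 mm inner diameter, about 30 g, lying flat on the deck.
- brass_ring_b_center (a point): Centre of the other brass ring, 9 mm high, 34 mm outer and 25 mm inner diameter, about 30 g, lying flat on the deck.
- black_ring_center (a point): Centre of the black plastic ring, 9 mm high, 34 mm outer and 25 mm inner diameter, about 30 g, lying flat on the deck. It stays where it is. The three rings lie in any order: one left, one in the middle and somewhat nearer the robot, one right, about 65 mm apart.
- cork_block: Worn wooden sanding block, 24x98x17 mm, lying to the left of the board; origin at its underside. Bystander.
- wax_block: Orange-brown block, 30x56x22 mm, to the right of the board; origin at its underside. Bystander.
- flux_brush: Stubby brush with a wooden handle, 21x94x21 mm, to the right of the board; origin at its underside. Bystander.
- glue_bottle: Small white glue bottle with a red spout, 45 mm across, 104 mm tall, standing at the far left; origin at its underside. Bystander.
Not all that is in view belongs to the job. What is shaped like the part that bears brass_ring_a_center but purple or red is not meant.

How it is judged:
On the way, in this order (a step that is already met when the one before it is completed fails the run):
1. one brass ring lies in the slot while the other is still on the deck before the gate (((x of brass_ring_a_center in the frame of tray between 0.057 and 0.117 m and y of brass_ring_a_center in the frame of tray between -0.06 and 0.06 m and z of brass_ring_a_center in the frame of tray below 0.034 m and x of brass_ring_b_center in the frame of tray between -0.125 and 0.045 m and z of brass_ring_b_center in the frame of tray above 0.04 m) or (x of brass_ring_b_center in the frame of tray between 0.057 and 0.117 m and y of brass_ring_b_center in the frame of tray between -0.06 and 0.06 m and z of brass_ring_b_center in the frame of tray below 0.034 m and x of brass_ring_a_center in the frame of tray between -0.125 and 0.045 m and z of brass_ring_a_center in the frame of tray above 0.04 m))), for 0.2 s.
2. both brass rings lie in the slot (x of brass_ring_a_center in the frame of tray between 0.057 and 0.117 m and y of brass_ring_a_center in the frame of tray between -0.06 and 0.06 m and z of each of brass_ring_a_center, brass_ring_b_center in the frame of tray below 0.034 m and x of brass_ring_b_center in the frame of tray between 0.057 and 0.117 m and y of brass_ring_b_center in the frame of tray between -0.06 and 0.06 m), for 0.2 s.
At the end, for the whole second after the job is handed in: Both brass rings rest in the slot (centres between its walls and at least 6 mm below deck height) and the black ring rests on the deck within 20 mm of where it started (all of step 2 and x of black_ring_center in the frame of tray between -0.125 and 0.045 m and z of black_ring_center in the frame of tray above 0.04 m and linear speed of each of brass_ring_a, brass_ring_b, black_ring below 0.02 m/s and distance of black_ring_center from where it was at the start of the episode below 0.02 m); the robot touches nothing.
It fails at once if a ring is lifted more than about 12 mm off the deck (z of any of brass_ring_a_center, brass_ring_b_center, black_ring_center in the frame of tray above 0.057 m).
It fails at once if a ring is pinched or pressed with more than 18 N (contact force between the fingers and brass_ring_a above 18 N or contact force between the fingers and brass_ring_b above 18 N or contact force between the fingers and black_ring above 18 N).
It fails at once if the black ring is shifted by more than 20 mm (distance of black_ring_center from where it was at the start of the episode above 0.02 m).
It fails at once if the sanding block, orange-brown block, brush or glue bottle beside the board is shifted by more than 20 mm (distance of any of cork_block, wax_block, flux_brush, glue_bottle from where it was at the start of the episode above 0.02 m).
It also fails if it takes over 58 s, if anything falls off the work surface, if the arm or the gripper's body presses on something with over 40 N, if the wrist force passes 120 N, or if a joint passes its speed limit or range.

### The arm

A 7-joint arm with a two-finger parallel gripper is mounted at the origin on a cart in front of the work surface, level with it; the furniture and walls round the work are solid. World frame = base frame: x ahead of the robot, y to its left, z up, the work surface at z = 0. Lengths are in m, angles in rad, forces in N, time in s.
With the tool pointing down it reaches from about 0.425 to 0.925 m from the base axis. Payload 6.8 kg.
Tool frame: the origin (TCP) lies midway between the tips of the shut fingers; the grasp point (between the pads) lies 19 mm behind it (r.grip_point_offset is the z of the grasp point in the tool frame, in m); z points along the fingers, y is the direction in which the jaws open and shut (so a half turn about z gives the same grasp; the last joint's range is limited). The gripper opens to 85 mm and grips with 20 to 120 N. Pads are 22 mm wide; open, the fingers measure 114 mm over their backs; the gripper's body (76 mm by 85 mm) begins 54 mm behind the grasp point. The pads swing forward as they close: fully open they stand 13 mm farther back than shut.
Start: joints at [1.158, 0.477, 0.022, 1.555, -0.011, 1.109, -0.083], TCP at [0.203, -0.644, 0.231] pointing down, gripper open.
Joint ranges: [-2.96, 2.96], [-0.34, 2.1], [-1.41, 1.46], [0.24, 2.44], [-1.37, 4.51], [0.17, 1.92], [-2.96, 2.96]. Speed limits (rad/s): [2.39, 2.39, 3.14, 3.14, 3.14, 3.14, 3.14].

### API

Orientations are given as [roll, pitch, yaw] about the fixed x, y, z axes, in that order (R = Rz(yaw) Ry(pitch) Rx(roll)).
In Python, from bench import r, grab_frame, finish_job, find_in, pinpoint gives the robot as it stands.
- The arm moves only by the shell command python3 -m handwheel 'ROWS' [OPENING]. ROWS is JSON, a list of rows, each an object of numbers: "dx", "dy", "dz": the shift along the tool's x, y, z in m; "turn": the turn about the tool's z in degrees. In form: [{"dx": .., "dy": .., "dz": .., "turn": ..}, ...]. A call has 1 to 10 rows; each row shifts and turns the pose as measured when the row begins, along the tool's axes as they then stand; what a row does not reach is not made up. A row lasts 1/10 s, in which the tool goes at most 50 mm and 8.59 degrees, less where a joint would pass 70% of its speed; a pose out of reach is approached as far as the arm can. A call is refused whole if a number of a shift passes 0.05 or a number of a turn 8.59, either way. A call with a gripper value outside its range is refused whole. OPENING is the gripper's target within -1 to 1 (fully open at 1, half-way at 0, shut at -1), set as the call begins (- or left out, the last holds). The fingers move at their own pace and stop on an object; the grip force is fixed at half the most. Time passes only in rows, so rows that do not move let the fingers close. It gives the time, the measured TCP pose, the force and the opening at its end, in the units of the state.
- r.get_obs(): the state, without advancing time (a new reading comes with each control period).
- grab_frame(name): name is "side" or "top"; returns a dict with "color" (420x560x3 uint8, blue, green, red), "intrinsics" (3x3 intrinsics, pixels), "world_to_cam" (4x4, takes a point from world to camera coordinates). Camera axes: x right, y up, looking along -z (the intrinsics and any distortion apply to the point x, -y, -z); pixel columns grow to the right and rows downward; lengths in m; the calibration is good to about 2 mm. A picture is of the moment at which its call begins. There is no depth.
- finish_job(): hands the job in, once; it reports no verdict.
Trained networks look in a picture, given as the dict that the camera call returned (one of the last four; its "shot" number tells which), for a name from the list of things; names that differ only in an ending like _2 or _b are one class to them, and where a whole thing is asked for, a point or a joint stands for the part that bears it (a point fixed in the world has none). Each returns a list of dicts, best first, with "score" (0 to 1); they miss things now and then, are a little off and sometimes report something else, mostly with a low value. They report only what shows in the picture. A call takes as long as a camera call. They do not tell look-alikes from the thing itself.
- find_in(picture, label): "extent" ([centre column, centre row, width, height] in pixels, round what is visible of it).
- pinpoint(picture, label): "centre" ([column, row] in pixels: a listed point, or the origin of a listed thing).
The state is a dict: "time_s": time; "qpos": joint angles; "qd": joint speeds; "joint_torque": joint torques, N m; "eef_pos": TCP position; "ee_rot": TCP orientation; "ft_force": force on the tool from outside, world axes, zero at the start; "moment": the same for the moment, N m; "gripper_width": opening from 0.0 (shut) to 1.0 (fully open).
Only numpy, scipy, OpenCV 4.12 (cv2) and the standard library are available. Lean on these libraries where they do the work, as an engineer would, in place of code of your own. Each camera call takes 0.05 s, during which the arm holds its last target.

## Working session

There is one attempt and no reset: what is moved stays moved. The work goes in short steps, Python scripts to look and compute and a shell command to move; the robot and the scene stay as the last step left them, time stands still between calls to the robot, and variables do not carry over. Pictures are saved under pics/ and viewed, and the job is handed in when it is done.

```bash
mkdir -p pics; ls
python3 - <<'E'
from bench import r, grab_frame, find_in, pinpoint
import cv2
o=r.get_obs();print(o['time_s'],o['eef_pos'],o['ee_rot'],o['gripper_width'])
for n in('side','top'):
    f=grab_frame(n);cv2.imwrite(f'pics/{n}0.png',f['color'])
    print(n,f['intrinsics'],f['world_to_cam'])
    for l in('brass_ring_a_center','black_ring_center','gate','slot','tray'):
        print(l,[(round(d['score'],2),[round(x,1) for x in d['centre']]) for d in pinpoint(f,l)][:5])
E
```

```text
pics
0.0 [ 0.20237088 -0.6433063   0.23032218] [-3.13973079e+00  1.21227291e-04  3.04799021e-01] 1.0013702656342707
side [[526.83718678   0.         282.20805762]
 [  0.         526.83718678 210.27695248]
 [  0.           0.           1.        ]] [[ 0.99979433 -0.0013562   0.02023486 -0.59122129]
 [-0.01820042  0.38013661  0.92475127 -0.04030923]
 [-0.00894616 -0.92492936  0.38003374 -1.05066314]
 [ 0.          0.          0.          1.        ]]
brass_ring_a_center [(0.77, [276.2, 296.5]), (0.64, [255.2, 216.9]), (0.62, [192.9, 279.4]), (0.61, [203.4, 201.6]), (0.42, [272.0, 234.2])]
black_ring_center [(0.65, [260.3, 206.4])]
gate [(0.55, [301.2, 219.3])]
slot [(0.62, [313.3, 231.7])]
tray [(0.78, [270.6, 238.0]), (0.63, [259.3, 206.9])]
top [[512.82107918   0.         283.59257576]
 [  0.         512.82107918 208.91051456]
 [  0.           0.           1.        ]] [[ 0.01758914 -0.99974023  0.01449477 -0.00432687]
 [ 0.99503545  0.01892295  0.09770559 -0.58780427]
 [-0.09795449  0.01270425  0.9951098  -1.14739044]
 [ 0.          0.          0.          1.        ]]
brass_ring_a_center [(0.6, [284.0, 232.2]), (0.57, [200.3, 286.9]), (0.52, [367.6, 274.1]), (0.43, [384.5, 214.1])]
black_ring_center [(0.66, [259.1, 226.1])]
gate [(0.81, [283.8, 191.9])]
slot [(0.69, [282.6, 178.8])]
tray [(0.84, [288.5, 217.7])]
```

View pics/side0.png

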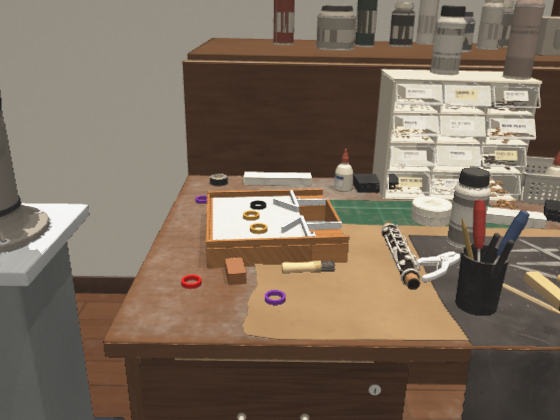

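View pics/top0.png

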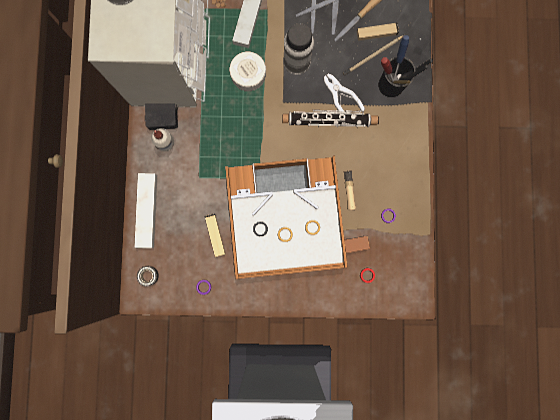

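Run:
```python
import cv2
a=cv2.imread('pics/top0.png')[150:300,190:400];cv2.imwrite('pics/top0c.png',cv2.resize(a,None,fx=3.8,fy=3.8,interpolation=cv2.INTER_CUBIC))
```

```text
(no output)
```

View pics/top0c.png

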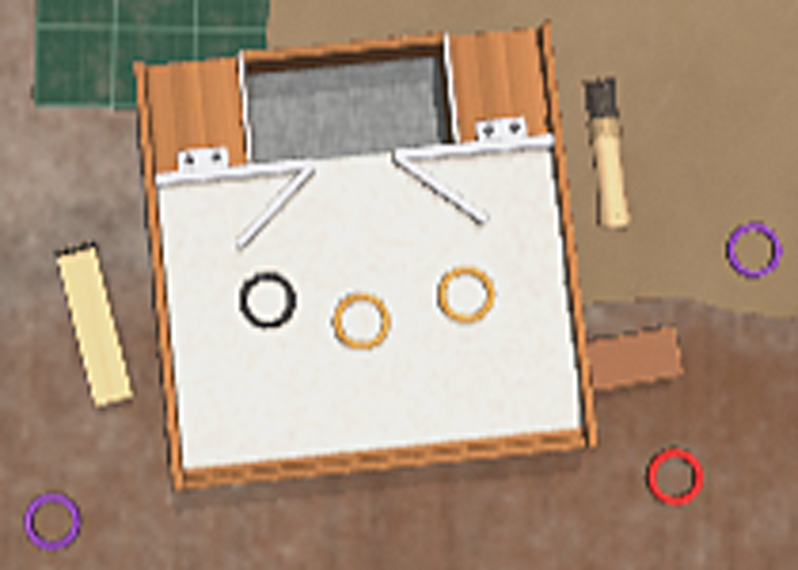

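```bash
cat > h.py <<'E'
import numpy as np,cv2
def proj(f,P):
    P=np.atleast_2d(P);W=f['world_to_cam'];c=P@W[:3,:3].T+W[:3,3]
    q=np.c_[c[:,0],-c[:,1],-c[:,2]]@f['intrinsics'].T
    return q[:,:2]/q[:,2:]
def back(f,uv,z):
    W=f['world_to_cam'];R=W[:3,:3];C=-R.T@W[:3,3]
    d=np.linalg.inv(f['intrinsics'])@[uv[0],uv[1],1];d=R.T@np.array([d[0],-d[1],-d[2]])
    return C+d*(z-C[2])/d[2]
def b2w(p,P):
    P=np.atleast_2d(P).astype(float);c,s=np.cos(p[2]),np.sin(p[2])
    return np.c_[p[0]+c*P[:,0]-s*P[:,1],p[1]+s*P[:,0]+c*P[:,1],P[:,2]]
def w2b(p,w):
    c,s=np.cos(p[2]),np.sin(p[2]);d=np.array(w[:2])-p[:2]
    return np.array([c*d[0]+s*d[1],-s*d[0]+c*d[1]])
def rings(f,p,verbose=False):
    im=f['color'];hsv=cv2.cvtColor(im,cv2.COLOR_BGR2HSV)
    poly=proj(f,b2w(p,[[-.119,-.115,.042],[.055,-.115,.042],[.055,.115,.042],[-.119,.115,.042]]))
    m=np.zeros(im.shape[:2],np.uint8);cv2.fillPoly(m,[poly.astype(int)],255)
    out={}
    for n,k in (('brass',(hsv[...,1]>110)&(hsv[...,0]>8)&(hsv[...,0]<30)),('black',hsv[...,2]<70)):
        k=(k&(m>0)).astype(np.uint8)
        N,lab,st,_=cv2.connectedComponentsWithStats(k)
        for i in range(1,N):
            if st[i,4]<25: continue
            ys,xs=np.nonzero(lab==i)
            c=(st[i,0]+(st[i,2]-1)/2+ xs.mean())/2,(st[i,1]+(st[i,3]-1)/2+ys.mean())/2
            w=back(f,c,.046);out.setdefault(n,[]).append((np.round(c,1).tolist(),np.round(w[:2],4).tolist(),np.round(w2b(p,w)*1000,1).tolist(),st[i,2:].tolist()))
    return out
E
python3 - <<'E'
from h import *
from bench import r,grab_frame
from scipy.optimize import least_squares
f=grab_frame('top');s=grab_frame('side')
px=np.array([[176,488],[596,444],[137,64],[547,24],[313,168],[393,155],[157,183],[553,146]],float)/3.8+[190,150]
B=np.array([[-.127,.125,.050],[-.127,-.125,.050],[.127,.125,.054],[.127,-.125,.054],[.049,.024,.054],[.049,-.024,.054],[.049,.119,.054],[.049,-.119,.054]])
sol=least_squares(lambda p:(proj(f,b2w(p,B))-px).ravel(),[.55,0,0.1],x_scale=[.1,.1,.1],loss='soft_l1')
p=sol.x;print(p,(proj(f,b2w(p,B))-px).round(1).tolist())
np.save('p.npy',p)
for n,g in(('top',f),('side',s)):
    print(n,rings(g,p))
    im=cv2.resize(g['color'],None,fx=4,fy=4,interpolation=cv2.INTER_CUBIC)
    for L in ([[-.125,-.119,.04],[.055,-.119,.04],[.055,.119,.04],[-.125,.119,.04],[-.125,-.119,.04]],[[-.127,-.125,.054],[.127,-.125,.054],[.127,.125,.054],[-.127,.125,.054],[-.127,-.125,.054]],[[.008,.074,.054],[.05,.024,.054]],[[.008,-.074,.054],[.05,-.024,.054]]):
        q=proj(g,b2w(p,L));cv2.polylines(im,[((q+.5)*4).astype(int)],False,(0,0,255),1)
    c=proj(g,b2w(p,[[0,0,.04]]))[0]*4
    x,y=int(c[0]),int(c[1]);cv2.imwrite(f'pics/ov_{n}.png',im[max(0,y-300):y+300,x-400:x+400])
E
```

```text
[0.57058182 0.00194284 0.12078301] [[-0.8, -0.4], [0.3, -0.5], [-1.3, -1.5], [0.6, -1.8], [0.4, 0.8], [0.6, 2.0], [-0.7, 1.1], [0.3, 0.2]]
top {'brass': [([312.5, 227.5], [0.5453, -0.0592], [-32.5, -57.7], [14, 14, 65]), ([284.8, 234.6], [0.5282, 0.0029], [-42.0, 6.1], [15, 14, 66])], 'black': [([260.5, 228.8], [0.5403, 0.0579], [-23.4, 59.2], [14, 14, 48])]}
side {'brass': [([257.2, 224.8], [0.5434, -0.0514], [-33.4, -49.7], [99, 50, 525]), ([250.5, 215.0], [0.5282, -0.0049], [-42.9, -1.7], [16, 9, 112]), ([258.0, 227.6], [0.5454, -0.0645], [-33.0, -62.9], [17, 10, 126])], 'black': [([257.9, 204.5], [0.5404, 0.0511], [-24.0, 52.4], [15, 8, 92])]}
```

View pics/ov_top.png

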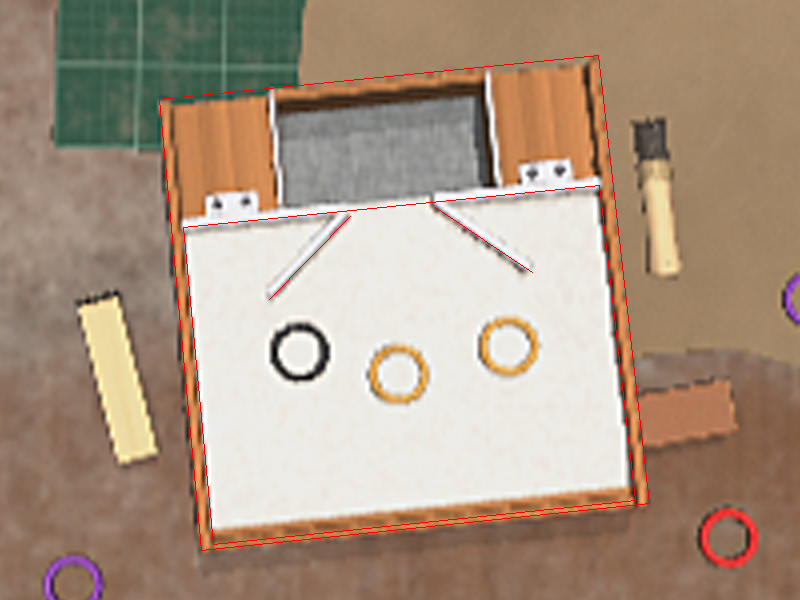

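View pics/ov_side.png

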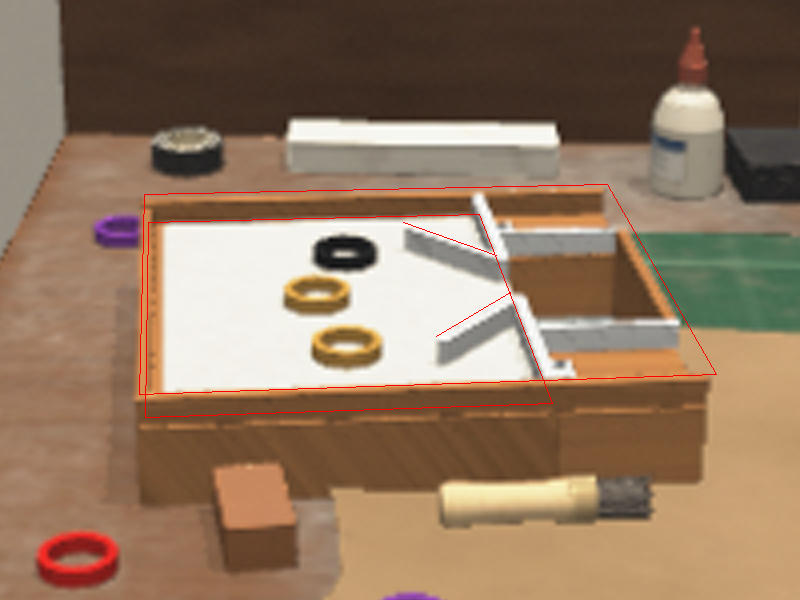

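Run:
```python
from h import *
from bench import r,grab_frame
from scipy.optimize import least_squares
f=grab_frame('top')
px=np.array([[176,488],[596,444],[137,64],[547,24],[313,168],[393,155],[157,183],[553,146]],float)/3.8+[190,150]-.4
B=np.array([[-.131,.125,.050],[-.131,-.125,.050],[.123,.125,.054],[.123,-.125,.054],[.049,.024,.054],[.049,-.024,.054],[.049,.119,.054],[.049,-.119,.054]])
sol=least_squares(lambda p:(proj(f,b2w(p,B))-px).ravel(),[.55,0,0.1],x_scale=[.1,.1,.1],loss='soft_l1')
p=sol.x;print(p,(proj(f,b2w(p,B))-px).round(1).tolist())
np.save('p.npy',p)
for n,g in(('top',f),):
    print(n,rings(g,p))
    im=cv2.resize(g['color'],None,fx=4,fy=4,interpolation=cv2.INTER_CUBIC)
    for L in ([[-.125,-.119,.04],[.055,-.119,.04],[.055,.119,.04],[-.125,.119,.04],[-.125,-.119,.04]],[[-.131,-.125,.054],[.123,-.125,.054],[.123,.125,.054],[-.131,.125,.054],[-.131,-.125,.054]],[[.008,.074,.054],[.05,.024,.054]],[[.008,-.074,.054],[.05,-.024,.054]]):
        q=proj(g,b2w(p,L));cv2.polylines(im,[((q+.5)*4).astype(int)],False,(0,0,255),1)
    c=proj(g,b2w(p,[[0,0,.04]]))[0]*4
    x,y=int(c[0]),int(c[1]);cv2.imwrite(f'pics/ov_{n}2.png',im[max(0,y-300):y+300,x-400:x+400])
```

```text
[0.57345174 0.00306914 0.12042323] [[-0.7, 0.5], [0.4, 0.4], [-1.1, -0.6], [0.8, -1.0], [0.3, -0.1], [0.5, 1.2], [-0.7, 0.2], [0.2, -0.7]]
top {'brass': [([312.5, 227.5], [0.5453, -0.0592], [-35.4, -58.5], [14, 14, 65]), ([284.8, 234.6], [0.5282, 0.0029], [-44.9, 5.3], [15, 14, 66])], 'black': [([260.5, 228.8], [0.5402, 0.0578], [-26.5, 58.3], [14, 14, 49])]}
```

View pics/ov_top2.png

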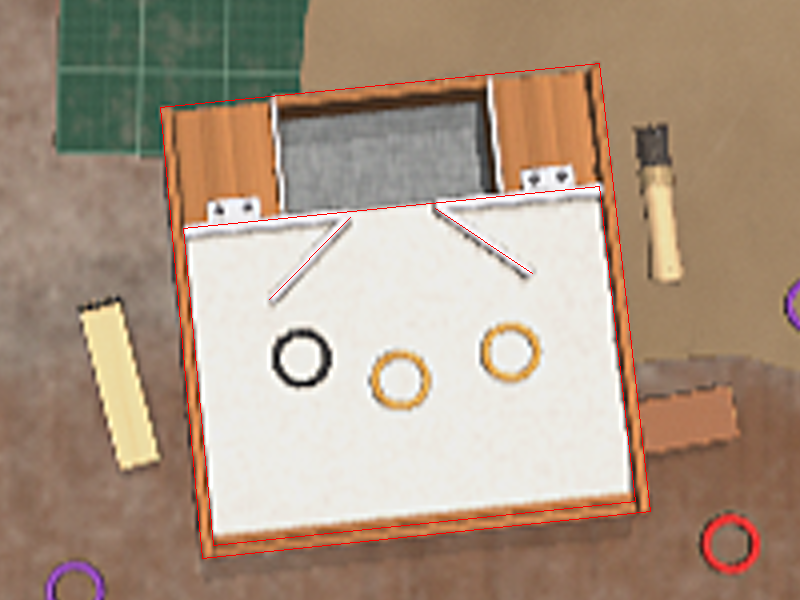

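```bash
cat >> h.py <<'E'
def state():
    from bench import r
    p=np.load('p.npy');o=r.get_obs();e=o['eef_pos'];y=o['ee_rot'][2]
    print('t',round(o['time_s'],2),'xyz',np.round(e,4),'yaw-board deg',round(np.degrees(y-p[2]),2),'roll,pitch',np.round(o['ee_rot'][:2],3),'board mm',np.round(w2b(p,e)*1000,1),'w',round(o['gripper_width'],3),'F',np.round(o['ft_force'],1));return o
def to(bx,by,z,ang):
    p=np.load('p.npy');o=state();e=o['eef_pos'];y=o['ee_rot'][2]
    t=b2w(p,[[bx/1000,by/1000,z]])[0];d=t-e;c,s=np.cos(y),np.sin(y)
    print('dx',round(c*d[0]+s*d[1],4),'dy',round(s*d[0]-c*d[1],4),'dz',round(-d[2],4),'turn',round(-(ang-np.degrees(y-p[2])),2))
E
python3 -m handwheel '[{"turn":5.3},{"turn":5.3},{"dx":0.05,"dy":-0.03},{"dx":0.05,"dy":-0.03},{"dx":0.05,"dy":-0.03}]' -0.67
python3 -c "
from h import *
to(-92,5,.15,0)"
```

```text
t 0.75 xyz [ 0.2026 -0.6439  0.2313] yaw-board deg 10.56 roll,pitch [ 3.142 -0.   ] board mm [-445.9 -597.8] w 0.995 F [-0.5  0.5  0.4]
dx 0.4584 dy -0.5277 dz 0.0813 turn 10.56invalid input
```

```bash
python3 -m handwheel '[{"dx":0,"dy":0,"dz":0,"turn":5.3},{"dx":0,"dy":0,"dz":0,"turn":5.3},{"dx":0.05,"dy":-0.03,"dz":0,"turn":0},{"dx":0.05,"dy":-0.03,"dz":0,"turn":0},{"dx":0.05,"dy":-0.03,"dz":0,"turn":0}]' -0.67
python3 -c "
from h import *
to(-92,5,.15,0)"
```

```text
time_s: 1.25
eef_pos: [0.3223, -0.552, 0.2309]
ee_rot: [3.137, 0.005, 0.093]
ft_force: [1.0, 0.1, -0.2]
gripper_width: 0.17
t 1.25 xyz [ 0.3223 -0.552   0.2309] yaw-board deg -1.55 roll,pitch [3.137 0.005] board mm [-316.  -520.9] w 0.17 F [ 1.   0.1 -0.2]
dx 0.2097 dy -0.5318 dz 0.0809 turn -1.55
```

```bash
python3 -m handwheel '[{"dx":0.02,"dy":-0.045,"dz":0,"turn":-0.8},{"dx":0.02,"dy":-0.045,"dz":0,"turn":-0.8},{"dx":0.02,"dy":-0.045,"dz":0,"turn":0},{"dx":0.02,"dy":-0.045,"dz":0,"turn":0},{"dx":0.02,"dy":-0.045,"dz":0,"turn":0},{"dx":0.02,"dy":-0.045,"dz":0,"turn":0},{"dx":0.02,"dy":-0.045,"dz":0,"turn":0},{"dx":0.02,"dy":-0.045,"dz":0,"turn":0},{"dx":0.02,"dy":-0.045,"dz":0,"turn":0},{"dx":0,"dy":-0.02,"dz":0,"turn":0}]'
python3 -c "
from h import *
to(-92,5,.10,0)"
```

```text
time_s: 2.25
eef_pos: [0.4571, -0.0976, 0.2305]
ee_rot: [3.133, -0.005, 0.133]
ft_force: [0.2, 0.0, -0.1]
gripper_width: 0.166
t 2.25 xyz [ 0.4571 -0.0976  0.2305] yaw-board deg 0.72 roll,pitch [ 3.133 -0.005] board mm [-127.6  -86. ] w 0.166 F [ 0.2  0.  -0.1]
dx 0.0367 dy -0.0905 dz 0.1305 turn 0.72
```

```bash
python3 -m handwheel '[{"dx":0.018,"dy":-0.045,"dz":0,"turn":0.7},{"dx":0.018,"dy":-0.045,"dz":0,"turn":0},{"dx":0,"dy":0,"dz":0.04,"turn":0},{"dx":0,"dy":0,"dz":0.04,"turn":0},{"dx":0,"dy":0,"dz":0.04,"turn":0},{"dx":0,"dy":0,"dz":0,"turn":0},{"dx":0,"dy":0,"dz":0,"turn":0}]'
python3 -c "
from h import *
from bench import grab_frame
to(-92,5,.045,0)
f=grab_frame('side');c=f['color'][150:290,160:370];cv2.imwrite('pics/s1.png',cv2.resize(c,None,fx=3.5,fy=3.5,interpolation=cv2.INTER_CUBIC))"
```

```text
time_s: 2.95
eef_pos: [0.4867, 0.0017, 0.1113]
ee_rot: [3.134, -0.017, 0.129]
ft_force: [-0.3, 0.4, 0.7]
gripper_width: 0.168
t 2.95 xyz [0.4867 0.0017 0.1113] yaw-board deg 0.49 roll,pitch [ 3.134 -0.017] board mm [-86.3   9.1] w 0.168 F [-0.3  0.4  0.7]
dx -0.0058 dy 0.004 dz 0.0663 turn 0.49
```

View pics/s1.png

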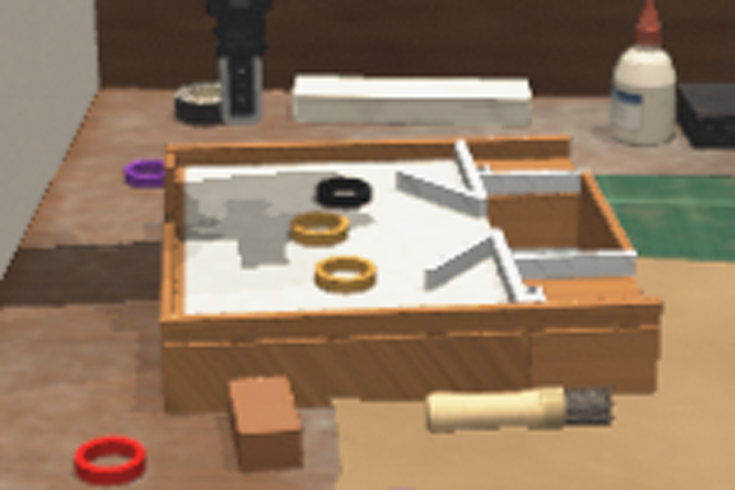

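```bash
python3 -m handwheel '[{"dx":-0.003,"dy":0.002,"dz":0.02,"turn":0.5},{"dx":-0.003,"dy":0.002,"dz":0.02,"turn":0},{"dx":0,"dy":0,"dz":0.015,"turn":0},{"dx":0,"dy":0,"dz":0.01,"turn":0},{"dx":0,"dy":0,"dz":0,"turn":0},{"dx":0,"dy":0,"dz":0,"turn":0}]'
python3 -c "
from h import *
to(-76,5,.0445,0)"
```

```text
time_s: 3.6
eef_pos: [0.492, -0.005, 0.0563]
ee_rot: [3.13, -0.038, 0.115]
ft_force: [-0.1, -0.6, -0.3]
gripper_width: 0.167
t 3.6 xyz [ 0.492  -0.005   0.0563] yaw-board deg -0.3 roll,pitch [ 3.13  -0.038] board mm [-81.8   1.7] w 0.167 F [-0.1 -0.6 -0.3]
dx 0.0058 dy -0.0033 dz 0.0118 turn -0.3
```

```bash
python3 -m handwheel '[{"dx":0,"dy":0,"dz":0,"turn":0},{"dx":0,"dy":0,"dz":0,"turn":0}]'
python3 -c "
from h import *
o=state();print(np.round(o['qpos'],3))"
```

```text
time_s: 3.8
eef_pos: [0.4935, -0.005, 0.0583]
ee_rot: [3.13, -0.041, 0.115]
ft_force: [0.7, -0.5, 0.1]
gripper_width: 0.168
t 3.8 xyz [ 0.4935 -0.005   0.0583] yaw-board deg -0.31 roll,pitch [ 3.13  -0.041] board mm [-80.4   1.6] w 0.168 F [ 0.7 -0.5  0.1]
[ 0.104  0.432 -0.275  2.136  0.24   0.56  -1.801]
```

```bash
python3 -m handwheel '[{"dx":-0.003,"dy":-0.004,"dz":0.016,"turn":-0.3},{"dx":-0.001,"dy":0,"dz":0.002,"turn":0}]'
python3 -c "
from h import *
to(-72,5,.0445,0)
from bench import grab_frame
f=grab_frame('side');c=f['color'][150:290,160:370];cv2.imwrite('pics/s2.png',cv2.resize(c,None,fx=3.5,fy=3.5,interpolation=cv2.INTER_CUBIC));state()"
```

```text
time_s: 4.0
eef_pos: [0.4912, -0.0016, 0.0414]
ee_rot: [3.13, -0.045, 0.12]
ft_force: [-0.8, -1.0, 0.4]
gripper_width: 0.168
t 4.0 xyz [ 0.4912 -0.0016  0.0414] yaw-board deg -0.03 roll,pitch [ 3.13  -0.045] board mm [-82.2   5.2] w 0.168 F [-0.8 -1.   0.4]
dx 0.0102 dy 0.0002 dz -0.0031 turn -0.03
t 4.05 xyz [ 0.4918 -0.0019  0.0419] yaw-board deg -0.05 roll,pitch [ 3.129 -0.046] board mm [-81.7   4.9] w 0.169 F [ 1.2 -0.3  0.2]
```

View pics/s2.png

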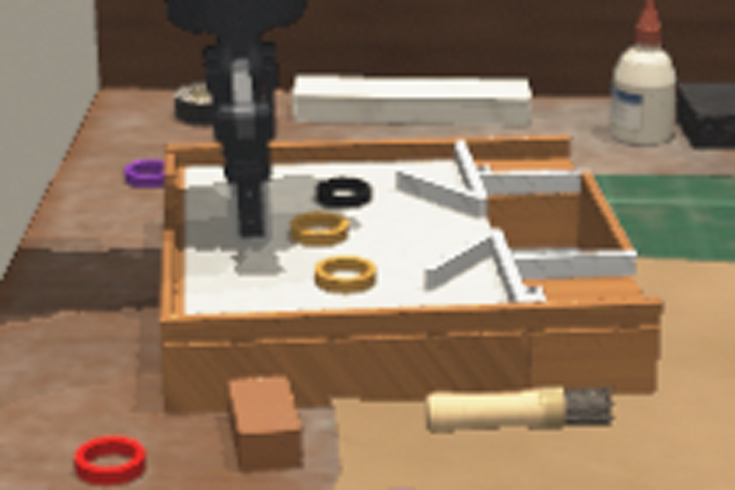

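```bash
python3 -m handwheel '[{"dx":0.008,"dy":0,"dz":0,"turn":0},{"dx":0.008,"dy":0,"dz":0.001,"turn":0},{"dx":0.008,"dy":0.0005,"dz":0.0015,"turn":0},{"dx":0.008,"dy":0.0005,"dz":0.0015,"turn":0}]'
python3 -c "
from h import *
to(30,0,.0445,0)"
```

```text
time_s: 4.45
eef_pos: [0.5271, 0.0007, 0.0411]
ee_rot: [3.129, -0.047, 0.119]
ft_force: [-0.3, 0.2, 0.2]
gripper_width: 0.169
t 4.45 xyz [0.5271 0.0007 0.0411] yaw-board deg -0.09 roll,pitch [ 3.129 -0.047] board mm [-46.3   3.2] w 0.169 F [-0.3  0.2  0.2]
dx 0.0763 dy 0.0031 dz -0.0034 turn -0.09
```

```bash
python3 -m handwheel '[{"dx":0.009,"dy":0.0005,"dz":-0.001,"turn":0},{"dx":0.009,"dy":0.0005,"dz":0,"turn":0},{"dx":0.009,"dy":0,"dz":0.0,"turn":0},{"dx":0.009,"dy":0,"dz":0.001,"turn":0}]'
python3 -c "
from h import *
from bench import grab_frame
to(30,0,.0445,0)
f=grab_frame('side');c=f['color'][150:290,160:370];cv2.imwrite('pics/s3.png',cv2.resize(c,None,fx=3.5,fy=3.5,interpolation=cv2.INTER_CUBIC))"
```

```text
time_s: 4.85
eef_pos: [0.5669, 0.004, 0.0431]
ee_rot: [3.129, -0.048, 0.118]
ft_force: [-0.3, 0.8, -0.5]
gripper_width: 0.166
t 4.85 xyz [0.5669 0.004  0.0431] yaw-board deg -0.12 roll,pitch [ 3.129 -0.048] board mm [-6.4  1.8] w 0.166 F [-0.3  0.8 -0.5]
dx 0.0364 dy 0.0017 dz -0.0014 turn -0.12
```

View pics/s3.png

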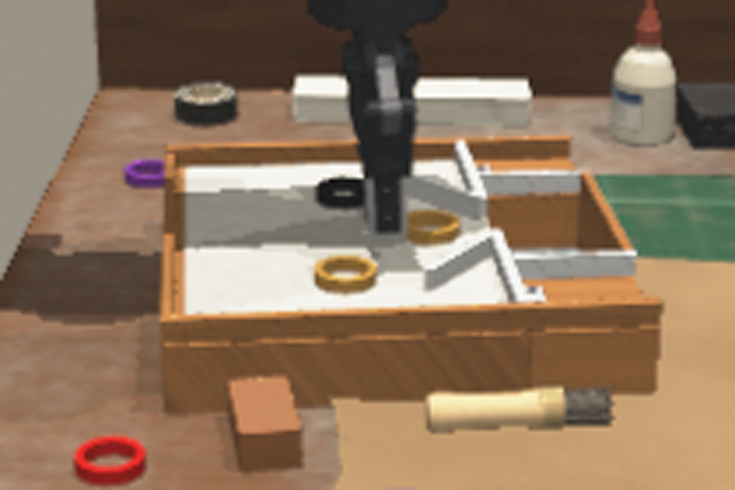

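Ring sits cradled ahead of the fingers (crop 432,226), lined up with the gate. Continue.

```bash
python3 -m handwheel '[{"dx":0.009,"dy":0.0007,"dz":0.0,"turn":0},{"dx":0.009,"dy":0.0007,"dz":0,"turn":0},{"dx":0.009,"dy":0,"dz":0.0,"turn":0},{"dx":0.008,"dy":0,"dz":0,"turn":0}]'
python3 -c "
from h import *
from bench import grab_frame
to(36,0,.0445,0)
f=grab_frame('side');c=f['color'][150:290,160:370];cv2.imwrite('pics/s4.png',cv2.resize(c,None,fx=3.5,fy=3.5,interpolation=cv2.INTER_CUBIC))"
```

```text
time_s: 5.3
eef_pos: [0.6055, 0.0072, 0.0446]
ee_rot: [3.129, -0.048, 0.118]
ft_force: [-0.4, -0.2, 0.0]
gripper_width: 0.165
t 5.3 xyz [0.6055 0.0072 0.0446] yaw-board deg -0.11 roll,pitch [ 3.129 -0.048] board mm [32.3  0.3] w 0.165 F [-0.4 -0.2  0. ]
dx 0.0037 dy 0.0002 dz 0.0001 turn -0.11
```

View pics/s4.png

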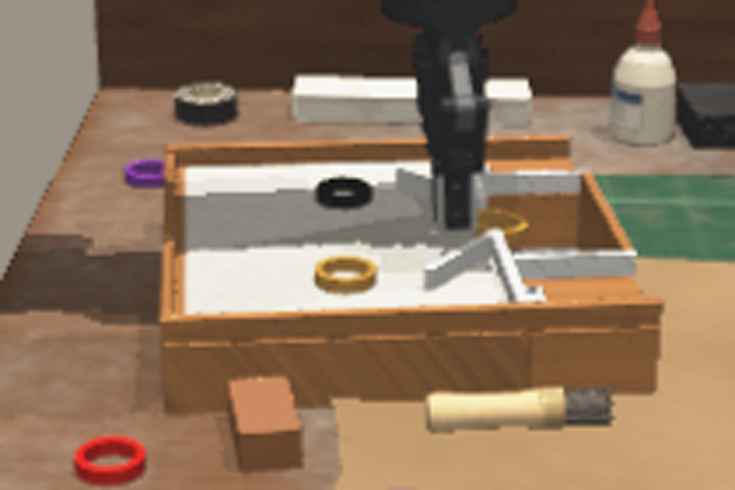

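```bash
python3 -m handwheel '[{"dx":0.005,"dy":0,"dz":-0.0005,"turn":0},{"dx":0,"dy":0,"dz":0,"turn":0}]'
python3 -c "
from h import *
from bench import grab_frame
to(36,0,.0445,0)
f=grab_frame('side');c=f['color'][150:290,160:370];cv2.imwrite('pics/s5.png',cv2.resize(c,None,fx=3.5,fy=3.5,interpolation=cv2.INTER_CUBIC))"
```

```text
time_s: 5.55
eef_pos: [0.6129, 0.0083, 0.0457]
ee_rot: [3.129, -0.051, 0.119]
ft_force: [-0.5, -0.6, 0.9]
gripper_width: 0.166
t 5.55 xyz [0.6129 0.0083 0.0457] yaw-board deg -0.11 roll,pitch [ 3.129 -0.051] board mm [39.8  0.5] w 0.166 F [-0.5 -0.6  0.9]
dx -0.0038 dy 0.0005 dz 0.0012 turn -0.11
```

View pics/s5.png

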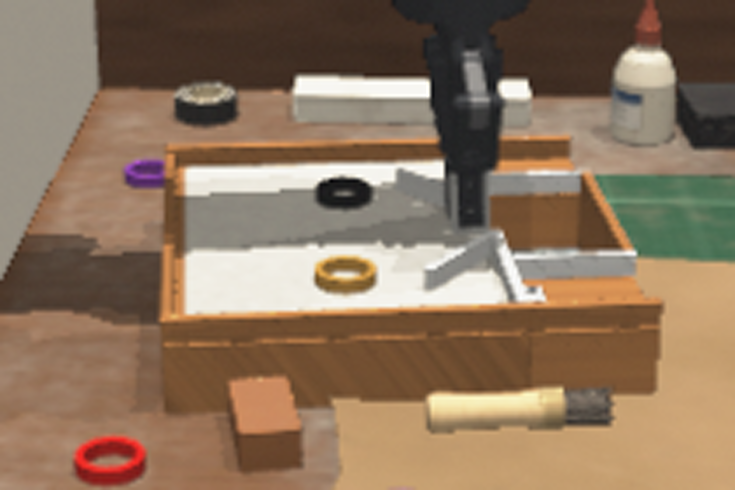

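The first ring dropped. Retreat, raise, and turn 40° for the right ring.

```bash
python3 -m handwheel '[{"dx":-0.03,"dy":0,"dz":-0.005,"turn":0},{"dx":-0.02,"dy":0.01,"dz":-0.035,"turn":0},{"dx":-0.02,"dy":0.03,"dz":-0.02,"turn":-8},{"dx":-0.01,"dy":0.03,"dz":0,"turn":-8},{"dx":0,"dy":0.02,"dz":0,"turn":-8},{"dx":0,"dy":0,"dz":0,"turn":-8},{"dx":0,"dy":0,"dz":0,"turn":-8}]'
python3 -c "
from h import *
from bench import grab_frame
to(-64,-82,.07,40)
f=grab_frame('top');print(rings(f,np.load('p.npy')));c=f['color'][150:300,190:400];cv2.imwrite('pics/t6.png',cv2.resize(c,None,fx=3.5,fy=3.5,interpolation=cv2.INTER_CUBIC))"
```

```text
time_s: 6.3
eef_pos: [0.5447, -0.0924, 0.1047]
ee_rot: [3.1, -0.025, 0.845]
ft_force: [-0.5, 0.2, 1.4]
gripper_width: 0.166
t 6.3 xyz [ 0.5447 -0.0924  0.1047] yaw-board deg 41.5 roll,pitch [ 3.1   -0.025] board mm [-40.  -91.4] w 0.166 F [-0.5  0.2  1.4]
dx -0.0118 dy -0.0229 dz 0.0347 turn 1.5
{'brass': [([310.5, 227.8], [0.5445, -0.0547], [-35.7, -53.9], [13, 14, 44])], 'black': [([316.6, 232.4], [0.5343, -0.0686], [-47.5, -66.5], [17, 47, 294]), ([260.5, 229.0], [0.5396, 0.0578], [-27.0, 58.4], [14, 14, 41]), ([327.6, 245.4], [0.5056, -0.0937], [-79.0, -87.9], [8, 35, 50])]}
```

View pics/t6.png

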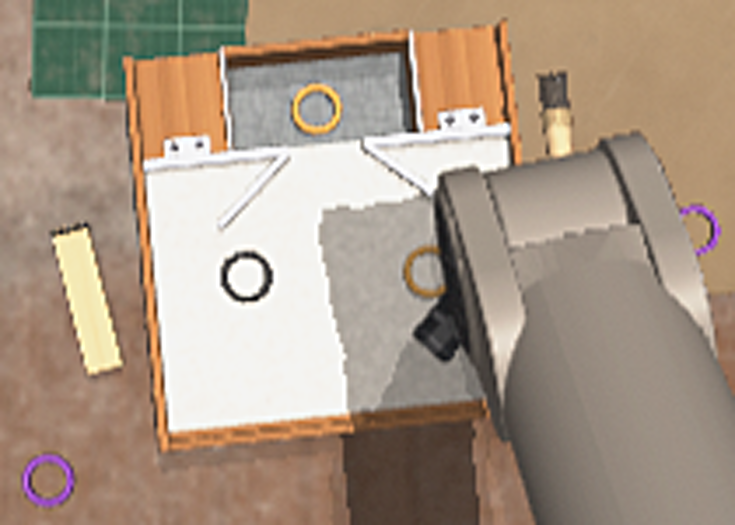

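First brass ring lies in the slot (crop 317,108), black untouched. Position behind the second.

```bash
python3 -m handwheel '[{"dx":-0.008,"dy":-0.012,"dz":0,"turn":1.5},{"dx":-0.006,"dy":-0.011,"dz":0,"turn":0},{"dx":0,"dy":0,"dz":0.02,"turn":0},{"dx":0,"dy":0,"dz":0,"turn":0}]'
python3 -c "
from h import *
to(-64,-82,.0445,40)"
```

```text
time_s: 6.75
eef_pos: [0.5167, -0.0878, 0.0832]
ee_rot: [3.1, -0.026, 0.817]
ft_force: [-0.7, 0.4, -0.9]
gripper_width: 0.166
t 6.75 xyz [ 0.5167 -0.0878  0.0832] yaw-board deg 39.88 roll,pitch [ 3.1   -0.026] board mm [-67.3 -83.4] w 0.166 F [-0.7  0.4 -0.9]
dx 0.0034 dy 0.001 dz 0.0387 turn -0.12
```

```bash
python3 -m handwheel '[{"dx":0.001,"dy":0.001,"dz":0.02,"turn":0},{"dx":0,"dy":0,"dz":0.018,"turn":0}]'
python3 -c "
from h import *
from bench import grab_frame
to(-64,-82,.0445,40)
for n in ('top','side'):
  f=grab_frame(n);c=f['color'][150:300,190:400];cv2.imwrite('pics/u7%s.png'%n,cv2.resize(c,None,fx=3.5,fy=3.5,interpolation=cv2.INTER_CUBIC))"
```

```text
time_s: 6.95
eef_pos: [0.5216, -0.0877, 0.0475]
ee_rot: [3.096, -0.028, 0.815]
ft_force: [0.2, -0.3, -0.2]
gripper_width: 0.17
t 6.95 xyz [ 0.5216 -0.0877  0.0475] yaw-board deg 39.81 roll,pitch [ 3.096 -0.028] board mm [-62.3 -83.9] w 0.17 F [ 0.2 -0.3 -0.2]
dx -0.0001 dy -0.0025 dz 0.003 turn -0.19
```

View pics/u7side.png

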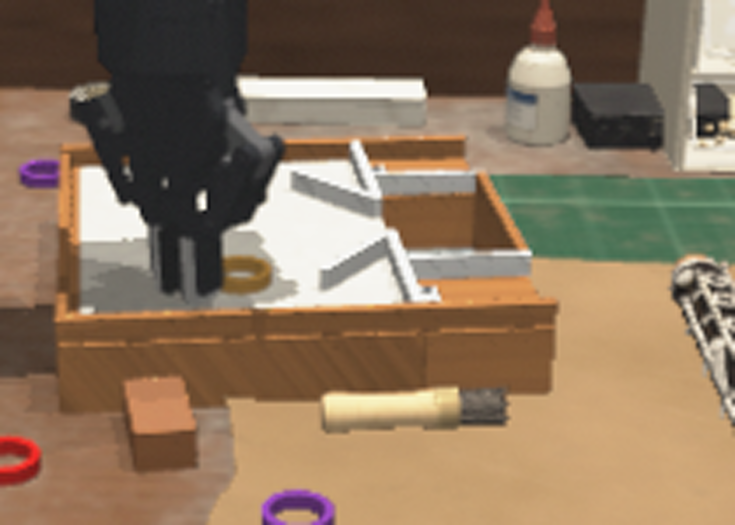

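View pics/u7top.png

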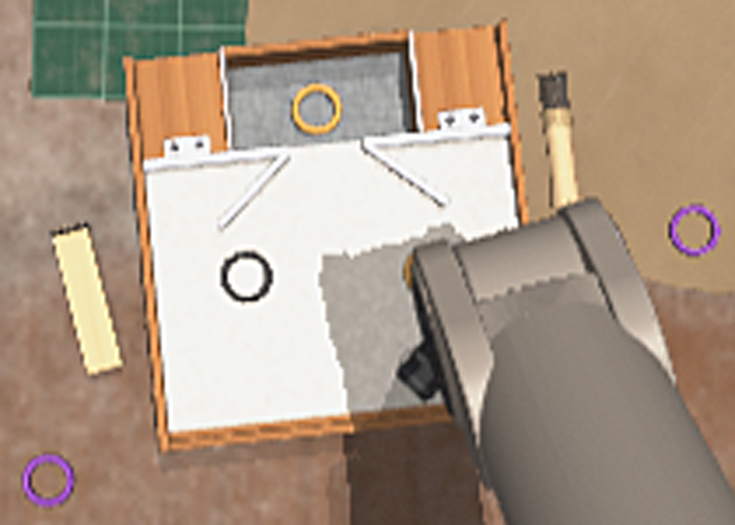

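```bash
python3 -m handwheel '[{"dx":0.003,"dy":-0.002,"dz":0.004,"turn":0},{"dx":0.008,"dy":0,"dz":0,"turn":0},{"dx":0.008,"dy":0,"dz":0,"turn":0},{"dx":0.008,"dy":0,"dz":0.0005,"turn":0},{"dx":0.008,"dy":0,"dz":0.0005,"turn":0}]'
python3 -c "
from h import *
from bench import grab_frame
to(0,-30,.0445,40)
for n in ('top','side'):
  f=grab_frame(n);print(rings(f,np.load('p.npy')));c=f['color'][150:300,190:400];cv2.imwrite('pics/u8%s.png'%n,cv2.resize(c,None,fx=3.5,fy=3.5,interpolation=cv2.INTER_CUBIC))"
```

```text
time_s: 7.55
eef_pos: [0.5463, -0.0585, 0.0455]
ee_rot: [3.096, -0.029, 0.814]
ft_force: [-0.8, 0.4, 0.1]
gripper_width: 0.162
t 7.55 xyz [ 0.5463 -0.0585  0.0455] yaw-board deg 39.75 roll,pitch [ 3.096 -0.029] board mm [-34.3 -57.9] w 0.162 F [-0.8  0.4  0.1]
dx 0.0442 dy 0.0005 dz 0.001 turn -0.25
{'black': [([295.3, 236.9], [0.5234, -0.0207], [-52.6, -17.6], [14, 39, 134]), ([260.5, 229.0], [0.5396, 0.0578], [-27.0, 58.4], [14, 14, 41])]}
{'brass': [([223.7, 196.2], [0.4656, 0.0954], [-96.0, 104.6], [25, 4, 28]), ([272.2, 223.6], [0.5715, -0.0448], [-7.7, -47.2], [11, 10, 70]), ([260.7, 239.9], [0.5523, -0.1169], [-35.4, -116.5], [98, 7, 354])], 'black': [([259.9, 208.0], [0.5453, 0.0322], [-24.5, 32.3], [46, 33, 745])]}
```

View pics/u8side.png

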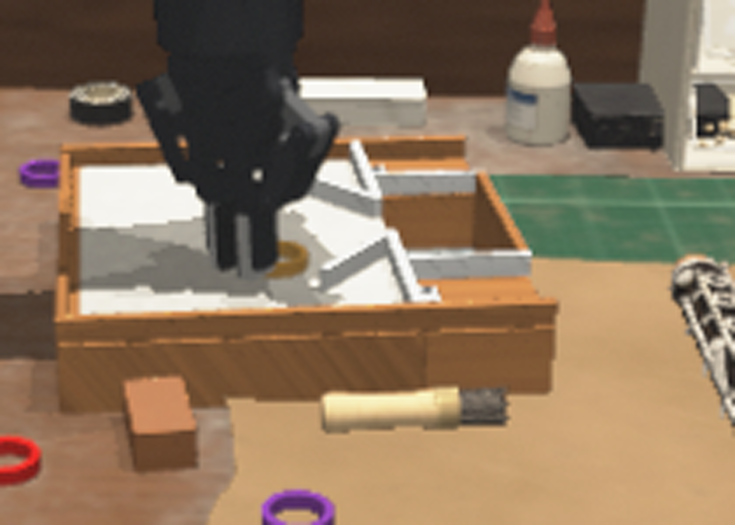

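View pics/u8top.png

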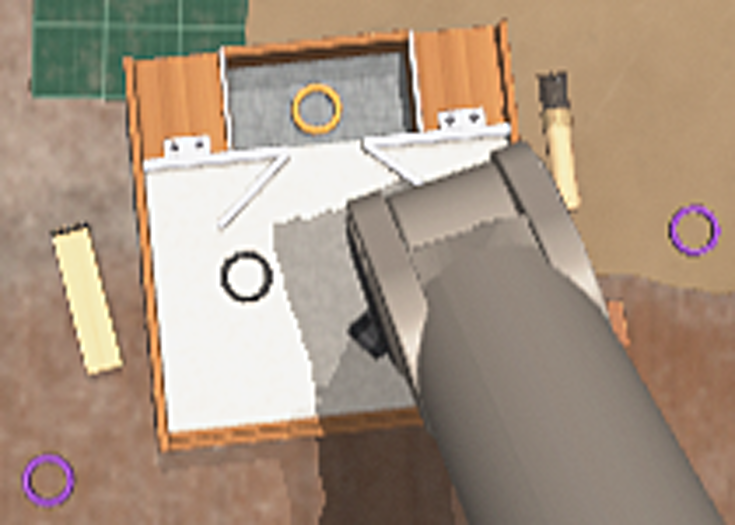

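```bash
python3 -m handwheel '[{"dx":0.008,"dy":0,"dz":0,"turn":-0.2},{"dx":0.008,"dy":0,"dz":0.001,"turn":0},{"dx":0.008,"dy":0,"dz":0.0005,"turn":0},{"dx":0.008,"dy":0,"dz":0.0005,"turn":0},{"dx":0.006,"dy":0,"dz":0.0005,"turn":0}]'
python3 -c "
from h import *
from bench import grab_frame
to(-20,-45,.0445,40)
for n in ('side',):
  f=grab_frame(n);c=f['color'][150:300,190:400];cv2.imwrite('pics/u9%s.png'%n,cv2.resize(c,None,fx=3.5,fy=3.5,interpolation=cv2.INTER_CUBIC))"
```

```text
time_s: 8.15
eef_pos: [0.5744, -0.0286, 0.0438]
ee_rot: [3.096, -0.028, 0.818]
ft_force: [-0.1, -0.5, 0.5]
gripper_width: 0.165
t 8.15 xyz [ 0.5744 -0.0286  0.0438] yaw-board deg 39.99 roll,pitch [ 3.096 -0.028] board mm [ -2.9 -31.5] w 0.165 F [-0.1 -0.5  0.5]
dx -0.0218 dy -0.0007 dz -0.0007 turn -0.01
```

View pics/u9side.png

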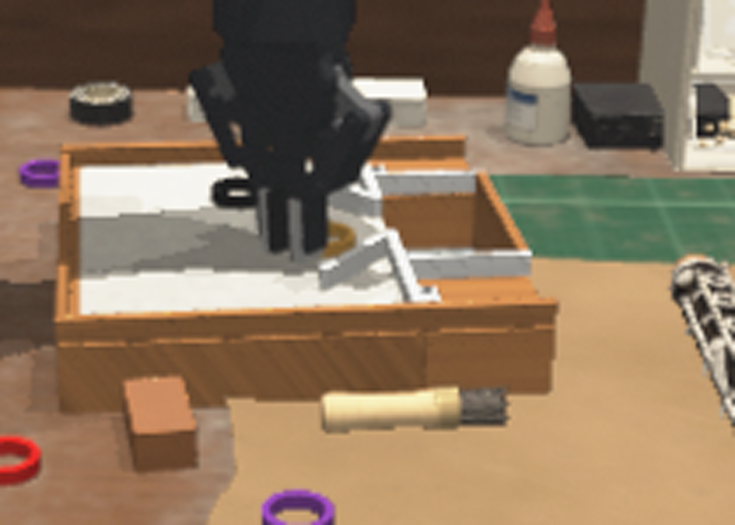

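```bash
python3 -m handwheel '[{"dx":0.008,"dy":0,"dz":-0.001,"turn":0},{"dx":0.006,"dy":0,"dz":0,"turn":0},{"dx":-0.02,"dy":0,"dz":0,"turn":0},{"dx":-0.03,"dy":0,"dz":-0.01,"turn":0},{"dx":0,"dy":0,"dz":-0.02,"turn":8},{"dx":0,"dy":0,"dz":-0.02,"turn":8},{"dx":0,"dy":0,"dz":0,"turn":8},{"dx":0,"dy":0,"dz":0,"turn":8}]'
python3 -c "
from h import *
from bench import grab_frame
to(-15,-5,.07,0)
for n in ('top','side',):
  f=grab_frame(n);print(rings(f,np.load('p.npy')));c=f['color'][150:300,190:400];cv2.imwrite('pics/u10%s.png'%n,cv2.resize(c,None,fx=3.5,fy=3.5,interpolation=cv2.INTER_CUBIC))"
```

```text
time_s: 9.0
eef_pos: [0.5447, -0.0559, 0.0946]
ee_rot: [3.121, -0.047, 0.239]
ft_force: [0.2, 0.1, -0.3]
gripper_width: 0.168
t 9.0 xyz [ 0.5447 -0.0559  0.0946] yaw-board deg 6.81 roll,pitch [ 3.121 -0.047] board mm [-35.6 -55.1] w 0.168 F [ 0.2  0.1 -0.3]
dx 0.0264 dy -0.0473 dz 0.0246 turn 6.81
{'brass': [([284.1, 201.3], [0.6035, 0.0059], [30.2, -0.8], [14, 14, 55])], 'black': [([291.2, 229.6], [0.5397, -0.0112], [-35.2, -10.2], [17, 43, 152]), ([260.7, 229.0], [0.5398, 0.0573], [-26.9, 57.9], [14, 14, 44])]}
{'brass': [([230.1, 196.1], [0.479, 0.097], [-82.5, 104.6], [38, 4, 41]), ([288.2, 214.9], [0.6022, -0.0012], [28.0, -7.7], [16, 9, 107]), ([260.6, 239.9], [0.5521, -0.1169], [-35.6, -116.6], [98, 7, 350])], 'black': [([258.6, 198.4], [0.5405, 0.0862], [-22.7, 86.5], [8, 8, 58]), ([257.7, 205.6], [0.5402, 0.0455], [-28.0, 46.1], [15, 7, 55])]}
```

View pics/u10top.png

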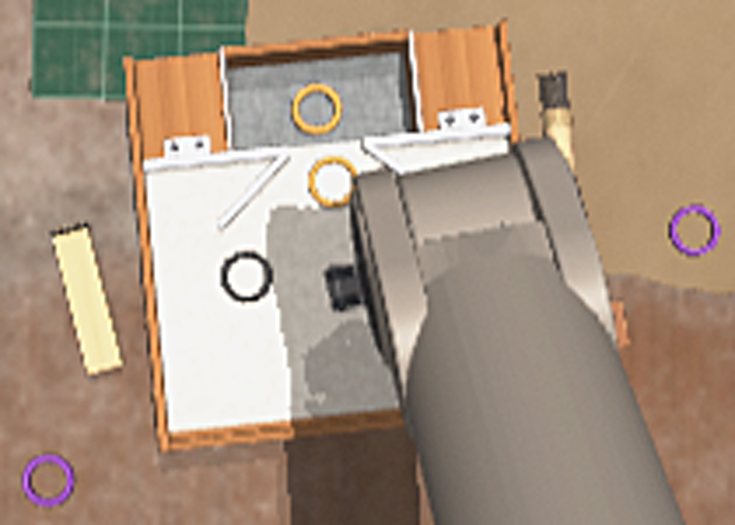

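View pics/u10side.png

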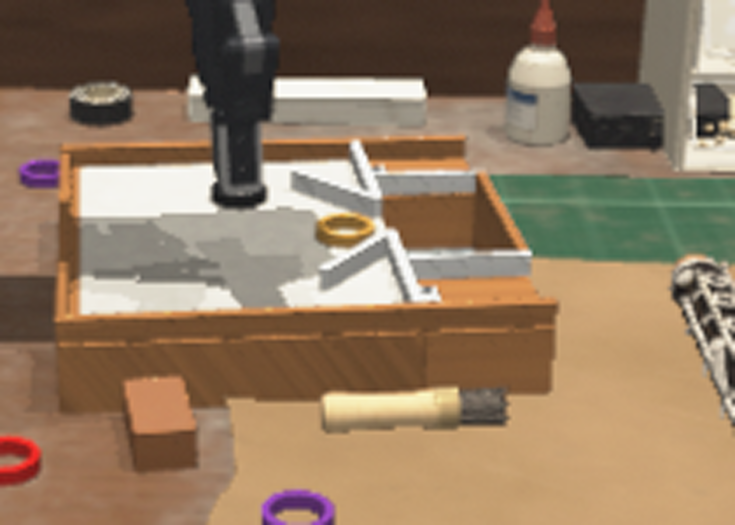

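The ring now lies centred before the gate (top crop 332,181; board ≈(30,-1)). Straight push next.

```bash
python3 -m handwheel '[{"dx":0.01,"dy":-0.025,"dz":0,"turn":6.8},{"dx":0.006,"dy":-0.025,"dz":0,"turn":0},{"dx":0,"dy":0,"dz":0.02,"turn":0},{"dx":0,"dy":0,"dz":0,"turn":0}]'
python3 -c "
from h import *
to(-10,-1,.045,0)"
```

```text
time_s: 9.5
eef_pos: [0.5516, -0.0043, 0.0735]
ee_rot: [3.124, -0.047, 0.135]
ft_force: [-0.3, 0.2, -0.7]
gripper_width: 0.168
t 9.5 xyz [ 0.5516 -0.0043  0.0735] yaw-board deg 0.81 roll,pitch [ 3.124 -0.047] board mm [-22.6  -4.7] w 0.168 F [-0.3  0.2 -0.7]
dx 0.0127 dy -0.0035 dz 0.0285 turn 0.81
```

```bash
python3 -m handwheel '[{"dx":0.003,"dy":-0.0035,"dz":0.015,"turn":0.8},{"dx":0.002,"dy":0,"dz":0.013,"turn":0},{"dx":0.003,"dy":0,"dz":0.001,"turn":0}]'
python3 -c "
from h import *
to(36,0,.045,0)"
```

```text
time_s: 9.8
eef_pos: [0.5607, -0.001, 0.0435]
ee_rot: [3.124, -0.047, 0.123]
ft_force: [-0.1, 0.3, -0.1]
gripper_width: 0.17
t 9.8 xyz [ 0.5607 -0.001   0.0435] yaw-board deg 0.16 roll,pitch [ 3.124 -0.047] board mm [-13.1  -2.5] w 0.17 F [-0.1  0.3 -0.1]
dx 0.0491 dy -0.0024 dz -0.0015 turn 0.16
```

```bash
python3 -m handwheel '[{"dx":0.008,"dy":-0.001,"dz":0,"turn":0},{"dx":0.008,"dy":-0.001,"dz":0,"turn":0},{"dx":0.008,"dy":0,"dz":0,"turn":0},{"dx":0.008,"dy":0,"dz":0,"turn":0},{"dx":0.008,"dy":0,"dz":0,"turn":0}]'
python3 -c "
from h import *
from bench import grab_frame
to(38,0,.045,0)
for n in ('side',):
  f=grab_frame(n);c=f['color'][150:300,190:400];cv2.imwrite('pics/u11%s.png'%n,cv2.resize(c,None,fx=3.5,fy=3.5,interpolation=cv2.INTER_CUBIC))"
```

```text
time_s: 10.3
eef_pos: [0.6041, 0.0052, 0.046]
ee_rot: [3.124, -0.048, 0.123]
ft_force: [0.0, 0.1, 0.1]
gripper_width: 0.164
t 10.3 xyz [0.6041 0.0052 0.046 ] yaw-board deg 0.13 roll,pitch [ 3.124 -0.048] board mm [30.6 -1.5] w 0.164 F [0.  0.1 0.1]
dx 0.0074 dy -0.0015 dz 0.001 turn 0.13
```

View pics/u11side.png

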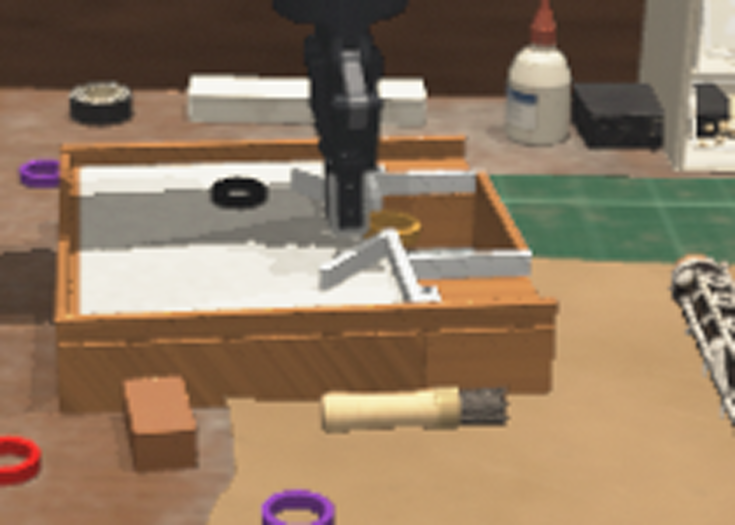

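```bash
python3 -m handwheel '[{"dx":0.005,"dy":-0.001,"dz":0,"turn":0},{"dx":0.003,"dy":0,"dz":0,"turn":0},{"dx":0,"dy":0,"dz":0,"turn":0},{"dx":0,"dy":0,"dz":0,"turn":0}]'
python3 -c "
from h import *
from bench import grab_frame
to(38,0,.045,0)
for n in ('side',):
  f=grab_frame(n);c=f['color'][150:300,190:400];cv2.imwrite('pics/u12%s.png'%n,cv2.resize(c,None,fx=3.5,fy=3.5,interpolation=cv2.INTER_CUBIC))"
```

```text
time_s: 10.75
eef_pos: [0.6148, 0.0078, 0.047]
ee_rot: [3.124, -0.051, 0.123]
ft_force: [-0.6, -0.1, 0.0]
gripper_width: 0.167
t 10.75 xyz [0.6148 0.0078 0.047 ] yaw-board deg 0.13 roll,pitch [ 3.124 -0.051] board mm [41.6 -0.2] w 0.167 F [-0.6 -0.1  0. ]
dx -0.0036 dy -0.0002 dz 0.002 turn 0.13
```

View pics/u12side.png

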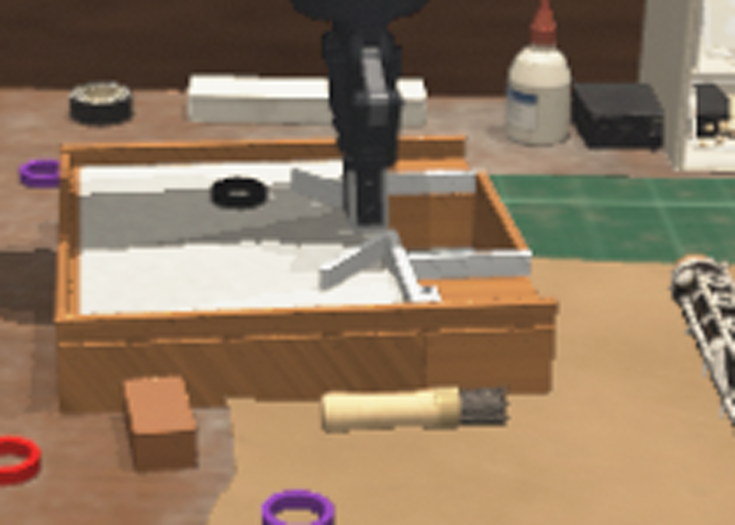

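Dropped. Back off and raise, then check.

```bash
python3 -m handwheel '[{"dx":-0.03,"dy":0,"dz":-0.005,"turn":0},{"dx":-0.02,"dy":0,"dz":-0.04,"turn":0},{"dx":-0.01,"dy":0.01,"dz":-0.04,"turn":0},{"dx":0,"dy":0.04,"dz":-0.04,"turn":0},{"dx":0,"dy":0.04,"dz":0,"turn":0},{"dx":0,"dy":0.04,"dz":0,"turn":0},{"dx":0,"dy":0.04,"dz":0,"turn":0},{"dx":0,"dy":0,"dz":0,"turn":0},{"dx":0,"dy":0,"dz":0,"turn":0}]'
python3 -c "
from h import *
from bench import grab_frame
state()
for n in ('top','side'):
  f=grab_frame(n);print(rings(f,np.load('p.npy')));c=f['color'][150:300,190:400];cv2.imwrite('pics/u13%s.png'%n,cv2.resize(c,None,fx=3.5,fy=3.5,interpolation=cv2.INTER_CUBIC))"
```

```text
time_s: 11.7
eef_pos: [0.565, -0.1683, 0.1726]
ee_rot: [3.121, -0.049, 0.127]
ft_force: [0.3, 0.7, -0.4]
gripper_width: 0.164
t 11.7 xyz [ 0.565  -0.1683  0.1726] yaw-board deg 0.37 roll,pitch [ 3.121 -0.049] board mm [ -29.  -169.1] w 0.164 F [ 0.3  0.7 -0.4]
{'black': [([260.4, 228.8], [0.5401, 0.058], [-26.5, 58.5], [14, 14, 44])]}
{'brass': [([249.6, 195.6], [0.5204, 0.1022], [-40.8, 104.8], [77, 5, 81]), ([260.6, 239.9], [0.5522, -0.1169], [-35.6, -116.6], [98, 7, 349])], 'black': [([257.9, 204.5], [0.5404, 0.0511], [-27.0, 51.7], [15, 8, 92])]}
```

View pics/u13top.png

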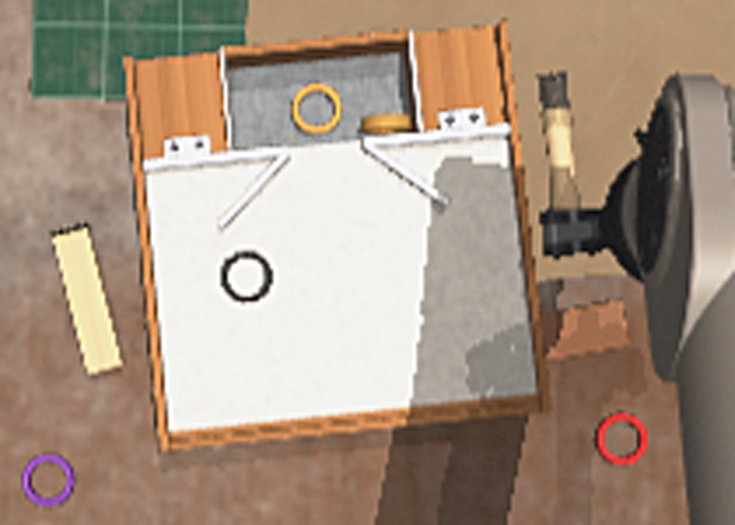

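View pics/u13side.png

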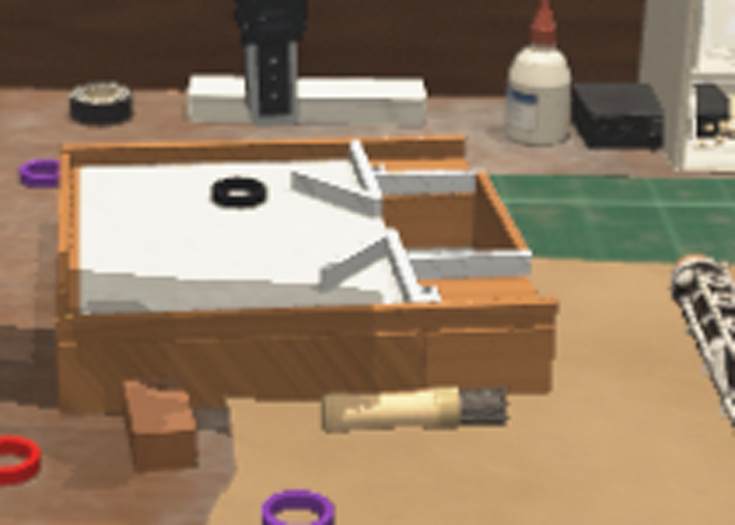

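```bash
python3 -m handwheel '[{"dx":0,"dy":0,"dz":-0.005,"turn":0},{"dx":0,"dy":0,"dz":-0.005,"turn":0},{"dx":0,"dy":0,"dz":-0.005,"turn":0},{"dx":0,"dy":0,"dz":-0.005,"turn":0},{"dx":0,"dy":0,"dz":0,"turn":0},{"dx":0,"dy":0,"dz":0,"turn":0},{"dx":0,"dy":0,"dz":0,"turn":0},{"dx":0,"dy":0,"dz":0,"turn":0},{"dx":0,"dy":0,"dz":0,"turn":0},{"dx":0,"dy":0,"dz":0,"turn":0}]' >/dev/null
python3 -c "
from h import *
from bench import grab_frame
state();p=np.load('p.npy')
f=grab_frame('top');hsv=cv2.cvtColor(f['color'],cv2.COLOR_BGR2HSV)
k=((hsv[...,1]>110)&(hsv[...,0]>16)&(hsv[...,0]<30)&(hsv[...,2]>100)).astype(np.uint8)
N,l,st,ce=cv2.connectedComponentsWithStats(k)
for i in range(1,N):
  if st[i,4]>15 and 240<ce[i,0]<330 and 160<ce[i,1]<200: print(st[i],[ (z,np.round(w2b(p,back(f,ce[i],z))*1000,1)) for z in (.009,.021,.036)])
c=f['color'][155:200,245:320];cv2.imwrite('pics/v14.png',cv2.resize(c,None,fx=10,fy=10,interpolation=cv2.INTER_CUBIC))"
```

```text
t 12.8 xyz [ 0.5638 -0.1623  0.1941] yaw-board deg 0.87 roll,pitch [ 3.123 -0.048] board mm [ -29.4 -163. ] w 0.165 F [-0.7  0.5 -0.8]
[274 174  13  14  61] [(0.009, array([84.1,  2.2])), (0.021, array([82.3,  2.5])), (0.036, array([80. ,  2.9]))]
[294 183  14   5  55] [(0.009, array([ 68.8, -43.7])), (0.021, array([ 67.1, -43. ])), (0.036, array([ 65. , -42.1]))]
```

View pics/v14.png

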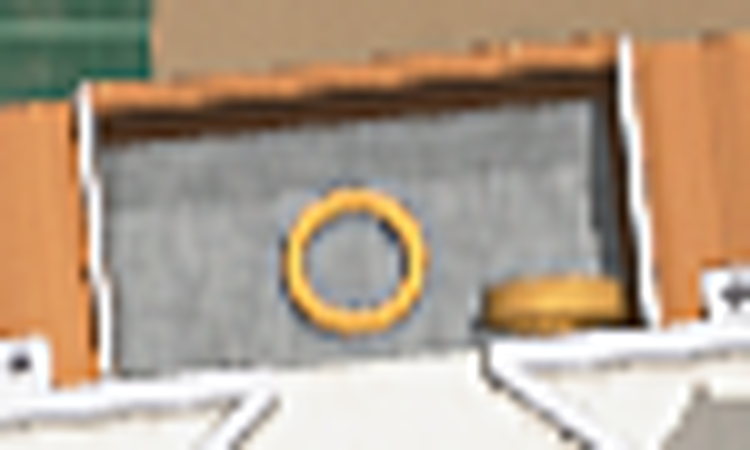

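```bash
python3 -c "
from bench import finish_job
print(finish_job())"
```

```text
the job is handed in; nothing more can be done
None
```

I swept both brass rings through the gate one at a time with nearly shut fingers, and each dropped into the slot. The job is handed in after about 12.8 s of the 58 s allowed; no verdict is reported.

- **First ring (middle):** pushed straight through. It lies flat in the slot at about board (84, 2) mm.
- **Second ring (right):** pushed diagonally to the gate, then straight through. It landed standing on edge against the drop face and the right wall, at about board (67, -43) mm. If it stands on the floor, its centre is near z = 21 mm, inside the limits. It had not visibly moved between the last two pictures, about 1 s apart.
- **Black ring:** within 1 mm of its starting place, at about board (-26.5, 58.5) mm.
- **Bystanders:** no shift visible by eye in the pictures. The arm stood clear of everything at the end.

**Checks that disagreed:**
- The side camera puts y about 7 mm lower than the top camera. A height error of about 3 mm, close to the 2 mm calibration limit, would explain it, so I trusted the top view.
- The tool drifted to about 3° of tilt because the arm crept during row moves. I corrected position as I went, and the force readings stayed near zero.

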